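Lock the sample jar in the chest

TASK

Take the squat screw-cap sample jar from the bench and set it down gently, upright, inside the grey sample chest. Then close the chest's lid fully and, last, slide the barrel bolt under the guard rail fully home into the keeper on the lid. Leave the other things on the bench where they stand.

Things in the scene. Friction and masses are not known exactly. Their poses are not given: they have to be found in the camera images.
- jar: the sample jar: the only squat screw-cap jar, amber glass with a white cap, 58 mm diameter, 75 mm tall (grasp its side at about 50 mm height), about 0.2 kg, standing on the bench. Origin: centre of its underside, z up.
- chest: the sample chest, a fixed grey metal box 100 mm tall, front facing its own -x (roughly to the robot, yaw within 0.2 rad). Origin on the bench; it spans x -85 to 85, y -150 to 170 mm. At x -75 to 75, y -20 to 160 mm it is an open well 88 mm deep; at y below -20 mm its top is a solid deck, z = 100 mm, that carries the bolt and the guard rail.
- guard_rail (a point): middle of the guard rail's bar: 22 mm steel tube, along the chest's y for 86 mm, 252 mm above the bench, almost straight over the bolt's knob; from its -y end the tube runs 70 mm back (+x) and down to the deck. The knob is free from the front (-x), but a gripper pointing straight down meets the bar: lean the gripper's upper end 35 to 45 degrees to the chest's front.
- chest_in (a point): centre of the well's floor (12 mm above the bench), axes as the chest's. While the lid stands open there is most room for a gripper about 28 mm in front of this point (-x) and 15 mm to its +y.
- lid_hinge (a point): middle of the lid's hinge line, along the chest's y at the far (+x) rim, 100 mm above the bench; axes as the chest's.
- lid (a joint): lid angle, rad: 0 closed, flat on the chest; 1.3 to 1.5 at the start, open, leaning slightly to the robot. Aluminium plate, 168 mm from hinge to free edge, 200 mm wide, 10 mm thick, hinge line at its underside. A 14 mm high, 70 mm long black strip lies on its outer face 150 mm from the hinge. A friction hinge holds it at any angle; its free part takes about 2 to 6 N to push.
- keeper (a point): centre of the keeper, a steel staple 26 mm high and 28 mm wide on the lid's outer face, at the edge next to the deck, 90 mm from the hinge; turns with the lid. The bolt's rod enters it when the lid is closed.
- lid_edge (a point): middle of the lid's free edge, at mid thickness; turns with the lid.
- bolt (a joint): travel of the barrel bolt in m: it slides along the chest's +y towards the lid, from 0 (fully drawn) to 0.050 (end stop: fully home, its rod through the keeper on the closed lid). Starts at 0 to 0.015; about 3 to 4 N of friction, stays where it is left.
- bolt_grip (a point): the place to grip the bolt's knob, an upright steel pin 14 mm in diameter that stands on the 12 mm rod and slides with it; this point is 164 mm above the bench, 20 mm below the pin's top and 88 mm below the guard bar's centre; axes as the chest's. The staples that guide the rod end 28 mm below this point.
- beaker: bystander: a clear glass beaker, 66 mm across and 85 mm tall. Origin: centre of its underside, z up.
- dish: bystander: a white porcelain bowl, 80 mm across and 35 mm tall. Origin: centre of its underside, z up.
- wash_bottle: bystander: a tall white plastic bottle, 66 mm across and 170 mm tall. Origin: centre of its underside, z up.
- reagent_bottle: bystander: a tall amber bottle with black cap, 70 mm across and 180 mm tall. Origin: centre of its underside, z up.
- sponge: bystander: a sponge block, 100 x 65 x 30 mm, lying flat. Origin: centre of its underside, z up.
- flask: bystander: a conical glass flask, 84 mm across at the foot and 124 mm tall. Origin: centre of its underside, z up.
Things that resemble listed ones, but are neither listed nor needed, are in the scene too. What is shaped like the jar but green is not meant.

How it is judged:
On the way, in this order (a step that is already met when the one before it is completed fails the run):
1. the jar stands upright on the floor of the chest, let go (x of jar in the frame of chest_in between -0.05 and 0.05 m and y of jar in the frame of chest_in between -0.065 and 0.065 m and z of jar in the frame of chest_in below 0.006 m and angle between jar's own z axis and vertical below 0.15 rad and contact force between jar and the fingers below 0.1 N and linear speed of jar below 0.05 m/s), for 0.2 s.
2. the lid is closed (value of joint lid below 0.03 rad), for 0.2 s.
3. the bolt is fully home with the lid closed (value of joint bolt above 0.046 m and value of joint lid below 0.03 rad), for 0.2 s.
At the end, for the whole second after the job is handed in: The jar stands upright (within 0.15 rad) and at rest on the floor of the chest's well, the lid is closed (under 0.03 rad) and the bolt is within 4 mm of its end stop (all of step 3 and x of jar in the frame of chest_in between -0.05 and 0.05 m and y of jar in the frame of chest_in between -0.065 and 0.065 m and z of jar in the frame of chest_in below 0.006 m and angle between jar's own z axis and vertical below 0.15 rad and linear speed of jar below 0.02 m/s); the robot touches nothing.
It fails at once if a bystander is knocked over or pushed more than 40 mm (distance of any of beaker, dish, wash_bottle, reagent_bottle, sponge, flask from where it was at the start of the episode above 0.04 m or angle between any of beaker, dish, wash_bottle, reagent_bottle, sponge, flask's own z axis and vertical above 0.5 rad).
It fails at once if the jar is dropped (falls freely faster than 0.6 m/s, about 20 mm of fall) (contact force between jar and anything else below 0.05 N and linear speed of jar above 0.6 m/s).
It fails at once if the jar is tipped over (more than 60 degrees) (angle between jar's own z axis and vertical above 1.05 rad).
It also fails if it takes over 69 s, if anything falls off the work surface, if the arm or the gripper's body presses on something with over 40 N, if the wrist force passes 120 N, or if a joint passes its speed limit or range.

ROBOT

A 6-joint arm with a two-finger parallel gripper is mounted at the origin on the work surface. World frame = base frame: x ahead of the robot, y to its left, z up, the work surface at z = 0. Lengths are in m, angles in rad, forces in N, time in s.
With the tool pointing down it reaches from about 0.25 to 0.725 m from the base axis. Payload 4 kg.
Tool frame: the origin (TCP) lies midway between the tips of the shut fingers; the grasp point (between the pads) lies 19 mm behind it; z points along the fingers, y is the line along which they close (so a half turn about z gives the same grasp; the last joint's range is limited). The gripper opens to 85 mm and grips with 20 to 120 N. Pads are 22 mm wide; open, the fingers measure 114 mm over their backs; the gripper's body (76 mm by 85 mm) begins 54 mm behind the grasp point. The pads swing forward as they close: fully open they stand 13 mm farther back than shut.
Start: joints at [-1.144, 0.241, 0.005, 1.335, 0, 1.571], TCP at [0.207, -0.455, 0.231] pointing down, gripper open.
Joint ranges: [-2.72, 2.72], [-1.05, 1.87], [-1.09, 1.28], [-1.99, 2.15], [-1.42, 1.44], [-3.14, 3.14]. Speed limits (rad/s): [2.79, 2.79, 3.14, 3.14, 3.14, 3.14].

INTERFACE

Orientations are given as a unit quaternion [x, y, z, w].
In Python, from workcell import bot gives the robot as it stands.
- The arm moves only by the tool play_rows, never from a script. Its argument "moves" is a list of rows, each a list of 3 entries, a list of its own where there are three numbers: the opening, from -1 (shut) to 1 (fully open), then the shift along the tool's x, y, z in cm, then the turn, a rotation vector about the tool's x, y, z in rad. A call has 1 to 12 rows; each row shifts and turns the commanded pose from where the row before left it, along the tool's axes as they then stand; what a row does not reach is not made up. A row lasts 1/12 s, in which the tool goes at most 41.7 mm and 7.16 degrees, less where a joint would pass 70% of its speed; a pose out of reach is approached as far as the arm can. A call is refused whole if a number of a shift passes 4.17 or a number of a turn 0.125, either way. A call with a gripper value outside its range is refused whole. The fingers move at their own pace and stop on an object; the grip force is fixed at half the most. Time passes only in rows, so rows that do not move let the fingers close. It gives the time, the measured TCP pose, the force and the opening at its end, in the units of the state.
- bot.get_obs(): the state, without advancing time (a new reading comes with each control period).
- bot.camera(name): name is "side" or "top"; returns (picture, depth): 420x560x3 uint8, red, green, blue; 420x560 float32, m along the optical axis (not along the pixel's ray), 0 where there is no reading.
- bot.camera_info(name): a dict with "K" (3x3 intrinsics, pixels), "world_from_camera" (4x4, takes a point from camera to world coordinates). Camera axes: x right, y up, looking along -z (the intrinsics and any distortion apply to the point x, -y, -z); pixel columns grow to the right and rows downward; lengths in m; the calibration is good to about 2 mm. A picture is of the moment at which its call begins. camera_info takes no time and is no camera call.
- bot.job_done(): hands the job in, once; it reports no verdict.
The state is a dict: "clock": time; "joint_pos": joint angles; "joint_vel": joint speeds; "tau": joint torques, N m; "eef_pos": TCP position; "tool_rot": TCP orientation; "ft_force": force on the tool from outside, world axes, zero at the start; "ft_torque": the same for the moment, N m; "grip_width": finger opening in m.
Only numpy, scipy, OpenCV 4.12 (cv2) and the standard library are available. Lean on these libraries where they do the work, as an engineer would, in place of code of your own. Each camera call takes 0.05 s, during which the arm holds its last target. There are 200 camera calls.

## Working session

There is one attempt and no reset: what is moved stays moved. The work goes in short steps, Python scripts to look and compute and a tool call to move; the robot and the scene stay as the last step left them, time stands still between calls to the robot, and variables do not carry over. Pictures are saved under pics/ and viewed, on a budget of 10 in all, crops included, one or two more only if the job needs it, and the job is handed in when it is done.

Besides the shell and the picture viewer there is one more tool, called after ">>>" as name(argument=value, ...) on one line, values as JSON. play_rows: Moves the arm, as the interface text tells. Its arguments: {"type":"object","properties":{"moves":{"type":"array"}},"required":["moves"]}

```bash
ls; mkdir -p pics
python3 - <<'E'
from workcell import bot
import cv2,numpy as np
np.set_printoptions(precision=4,suppress=True)
print(bot.get_obs())
for n in("top","side"):
    p,d=bot.camera(n); np.savez(n+"0.npz",p=p,d=d); cv2.imwrite(f"pics/{n}0.png",p[...,::-1]); print(n,bot.camera_info(n),(d>0).mean())
E
```

```text
pics
{'clock': 0.0, 'joint_pos': array([-1.144 ,  0.2414,  0.0037,  1.3352, -0.    ,  1.5708]), 'joint_vel': array([-0.0014, -0.0007,  0.0003,  0.0001, -0.0015, -0.0009]), 'tau': array([  0.0002, -37.2318,  25.2409,   0.0171,  -0.0002,   0.    ]), 'eef_pos': array([ 0.2067, -0.4546,  0.2304]), 'tool_rot': array([ 0.9773,  0.2118, -0.0002, -0.001 ]), 'ft_force': array([0.8279, 0.1194, 0.3797]), 'ft_torque': array([0.0072, 0.0084, 0.0546]), 'grip_width': 0.08524671966924925}
top {'K': array([[500.7233,   0.    , 273.0201],
       [  0.    , 500.7233, 212.2729],
       [  0.    ,   0.    ,   1.    ]]), 'world_from_camera': array([[-0.0168,  0.9987, -0.0487,  0.48  ],
       [-0.9999, -0.0169, -0.0015, -0.0151],
       [-0.0023,  0.0487,  0.9988,  1.8596],
       [ 0.    ,  0.    ,  0.    ,  1.    ]])} 0.9959906462585034
side {'K': array([[537.1505,   0.    , 275.1751],
       [  0.    , 537.1505, 206.4223],
       [  0.    ,   0.    ,   1.    ]]), 'world_from_camera': array([[-0.9937,  0.0593, -0.0949,  0.4254],
       [-0.1102, -0.6643,  0.7393,  1.106 ],
       [-0.0192,  0.7451,  0.6666,  1.1871],
       [ 0.    ,  0.    ,  0.    ,  1.    ]])} 0.9960034013605442
```

View pics/top0.png

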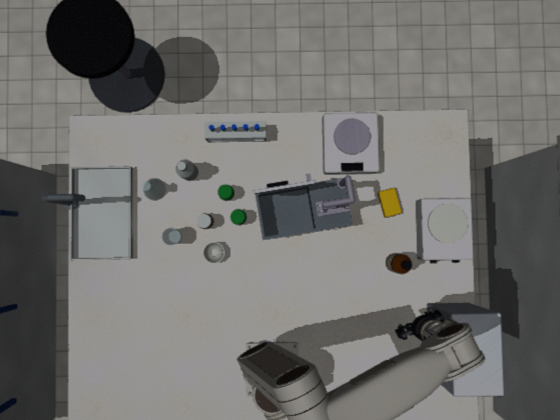

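View pics/side0.png

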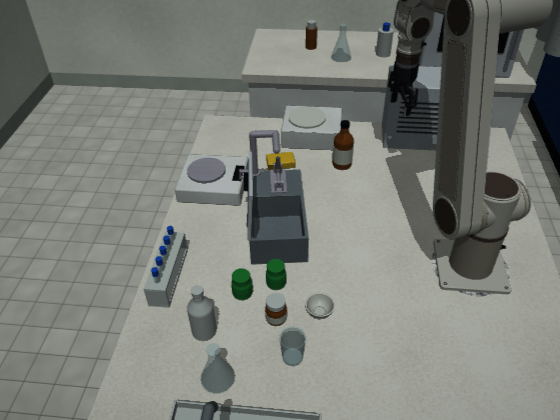

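The top view shows the chest at about (305,208), with the lid as a thin line above it and the rail at (340,197). The jar is at top (206,221) and side (276,308). The green lookalikes stand next to it at top (238,217) and (226,192), and the dish is at (215,253). I'll measure these from the depth images.

```bash
cat > h.py <<'E'
from workcell import bot
import cv2,numpy as np
from scipy.spatial.transform import Rotation as R
np.set_printoptions(precision=4,suppress=True)
def cloud(n,d):
    i=bot.camera_info(n);K=i["K"];T=i["world_from_camera"]
    v,u=np.mgrid[:d.shape[0],:d.shape[1]]
    P=np.stack([(u-K[0,2])/K[0,0]*d,-(v-K[1,2])/K[1,1]*d,-d],-1)
    return P@T[:3,:3].T+T[:3,3]
def load(n,k=0):
    z=np.load(f"{n}{k}.npz");return z["p"],z["d"],cloud(n,z["d"])
E
python3 - <<'E'
from h import *
for n in("top","side"):
    p,d,W=load(n)
    print(n,"bench z",np.median(W[...,2][(abs(W[...,2])<.03)&(d>0)]))
    x,y,z=W[...,0],W[...,1],W[...,2]
    reg=(x>.25)&(x<.75)&(y>-.35)&(y<.15)&(d>0)
    for lo,hi in((.092,.108),(.006,.022)):
        m=reg&(z>lo)&(z<hi)
        P=W[m]
        c,s,a=cv2.minAreaRect(P[:,:2].astype(np.float32));print(lo,m.sum(),c,s,a,np.median(P[:,2]))
    cs,_=cv2.findContours(((z>.02)&(z<.4)&(x>.2)).astype(np.uint8),0,2)
    for c in cs:
        mm=np.zeros(z.shape,np.uint8);cv2.drawContours(mm,[c],-1,1,-1);q=W[(mm>0)&(z>.02)&(z<.4)]
        if len(q)>60: 
            (u,v),r=cv2.minEnclosingCircle(c);t=q[q[:,2]>q[:,2].max()-.012]
            print((int(u),int(v)),len(q),"top mid",(t.max(0)+t.min(0))/2,"ext",(q.max(0)-q.min(0)),"zmax",q[:,2].max())
E
python3 - <<'E'
import sys;sys.path.insert(0,'.')
import cv2
a=cv2.imread('pics/top0.png')[120:290,140:420];cv2.imwrite('pics/crop.png',cv2.resize(a,None,fx=2.8,fy=2.8,interpolation=2))
E
```

```text
top bench z 0.000955026137831938
0.092 1695 (0.5771065950393677, -0.12018835544586182) (0.1695423722267151, 0.319419264793396) 8.602354049682617 0.10071465802207302
0.006 3257 (0.5001268982887268, -0.10002189874649048) (0.499042809009552, 0.49966251850128174) 0.04970906674861908 0.009969016439429046
(453, 322) 1254 top mid [ 0.2217 -0.4419  0.3936] ext [0.0458 0.3191 0.3791] zmax 0.39960826027500285
(399, 262) 421 top mid [ 0.3782 -0.457   0.184 ] ext [0.0671 0.0715 0.1683] zmax 0.1899708542959173
(213, 252) 169 top mid [0.4264 0.2061 0.0388] ext [0.0766 0.0779 0.0246] zmax 0.04468004593013375
(171, 236) 165 top mid [0.4868 0.3514 0.0908] ext [0.0605 0.0638 0.0767] zmax 0.09676606121189879
(205, 220) 215 top mid [0.5415 0.2353 0.0823] ext [0.0582 0.0545 0.0675] zmax 0.08822692457993853
(238, 216) 205 top mid [0.5539 0.1144 0.079 ] ext [0.055  0.0523 0.0573] zmax 0.08501886036002904
(445, 229) 3404 top mid [ 0.488  -0.6281  0.0982] ext [0.2309 0.1863 0.0835] zmax 0.10416153923375981
(390, 202) 478 top mid [ 0.5975 -0.4399  0.0397] ext [0.1066 0.0822 0.0256] zmax 0.04568184351690685
(2
[... 1679 characters left out ...]
(162, 264) 1616 top mid [0.8695 0.1211 0.1214] ext [0.0633 0.2308 0.1073] zmax 0.12729828118462883
(250, 208) 8460 top mid [ 0.6222 -0.109   0.2662] ext [0.4584 0.6299 0.2521] zmax 0.2721427135264902
(318, 134) 2912 top mid [ 0.3798 -0.4555  0.1817] ext [0.2656 0.3096 0.1675] zmax 0.1875198448235741
(392, 104) 1142 top mid [ 0.223  -0.4359  0.3939] ext [0.0477 0.3295 0.3796] zmax 0.39981647145757104
(343, 41) 363 top mid [ 0.3995 -1.287   0.1652] ext [0.0806 0.072  0.1507] zmax 0.17079839830116672
(383, 38) 208 top mid [ 0.2056 -1.3505  0.1526] ext [0.0341 0.0825 0.1384] zmax 0.1583611258653479
(311, 32) 270 top mid [ 0.5488 -1.3918  0.1333] ext [0.054  0.0753 0.1183] zmax 0.1392397159814449
```

View pics/crop.png

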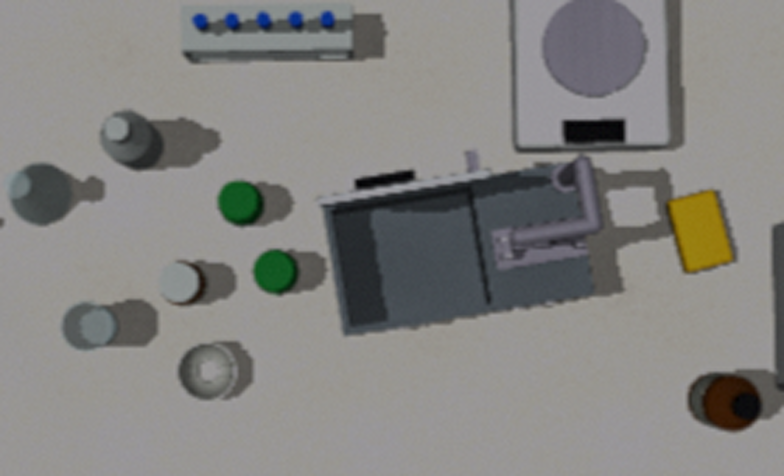

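Measurements:
- The chest's rim rectangle is 169.5 x 319.4 mm, which matches the spec. Its yaw is about 0.150 and its origin about (0.5786, -0.130).
- The jar is at about (0.542, 0.236).

Next I'll locate the knob, rail and lid, and try one small move to learn the sign of joint 6.

>>> play_rows(moves=[[1, [0, 0, -1], [0, 0, 0.1]], [1, [0, 0, 0], [0, 0, 0]]])

```text
clock: 0.27
eef_pos: [0.2071, -0.4555, 0.242]
tool_rot: [0.987, 0.162, 0.0, 0.0]
ft_force: [1.5, 0.4, -0.3]
grip_width: 0.0853
```

```bash
cat >> h.py <<'E'
YAW=.150; O=np.array([.5786,-.130,0]); RC=R.from_euler('z',YAW)
def w2c(P): return RC.inv().apply(np.asarray(P)-O)
def c2w(P): return RC.apply(P)+O
def plan(p1,R1,n,p0=None,R0=None):
    "constant row (shift cm, turn) taking the tool to p1,R1 in n rows"
    o=bot.get_obs();p0=o["eef_pos"] if p0 is None else p0;R0=R.from_quat(o["tool_rot"]) if R0 is None else R0
    w=(R0.inv()*R1).as_rotvec()/n
    S=sum((R0*R.from_rotvec(w*k)).as_matrix() for k in range(n))
    print(n,"rows shift cm",np.linalg.solve(S,np.asarray(p1)-p0)*100,"turn",w)
def tool(lean=0,flip=1):
    "tool z down, leaned so upper end goes to chest -x by lean; y along chest y"
    z=np.array([np.sin(lean),0,-np.cos(lean)]);y=np.array([0,-1.*flip,0]);x=np.cross(y,z)
    return RC*R.from_matrix(np.stack([x,y,z],1))
E
python3 - <<'E'
from h import *
o=bot.get_obs();print(o["joint_pos"],o["eef_pos"],o["tool_rot"])
for n in("top","side"):
    p,d,W=load(n);C=w2c(W.reshape(-1,3)).reshape(W.shape);x,y,z=np.moveaxis(C,-1,0)
    inn=(abs(x)<.1)&(y>-.16)&(y<.2)
    for lo,hi in((.25,.29),(.19,.235),(.14,.188),(.108,.136)):
        m=inn&(z>lo)&(z<hi)&(y<-.02);q=C[m];print(n,lo,len(q), q.min(0) if len(q) else'',q.max(0) if len(q) else'',q.mean(0) if len(q) else '')
    m=inn&(y>-.01)&(y<.16)&(z>.11)&(z<.3)&(x<.12);q=C[m]
    if len(q)>20:
        print("lid",len(q),q.min(0),q.max(0))
        for a in np.arange(.12,.29,.02):
            t=q[abs(q[:,2]-a)<.01]; 
            if len(t): print(round(a,2),len(t),t[:,0].min(),np.median(t[:,0]),t[:,0].max())
E
```

```text
[-1.144   0.2362  0.0272  1.3609 -0.      1.6725] [ 0.2071 -0.4555  0.242 ] [0.9868 0.1618 0.0001 0.0004]
top 0.25 371 [-0.0159 -0.1486  0.2507] [ 0.0741 -0.022   0.2727] [ 0.0135 -0.1092  0.2612]
top 0.19 21 [ 0.0557 -0.1321  0.1918] [ 0.0983 -0.0206  0.2303] [ 0.074  -0.083   0.2095]
top 0.14 28 [-0.0231 -0.1371  0.1406] [ 0.0684 -0.0406  0.1853] [ 0.0238 -0.1017  0.1567]
top 0.108 138 [-0.0806 -0.1464  0.108 ] [ 0.0829 -0.0241  0.1356] [-0.0056 -0.0851  0.1174]
lid 285 [ 0.0664 -0.0098  0.1109] [0.0918 0.1587 0.28  ]
0.12 2 0.0756042596424758 0.07605912882475677 0.07651399800703775
0.14 9 0.07630142090096709 0.07684098352359656 0.07767391719439343
0.18 3 0.07305975097392312 0.07309079933084661 0.07320077842824442
0.2 5 0.07244086899239893 0.07267015408544215 0.07284118584549054
0.24 9 0.06871395961638375 0.06899675221287387 0.07992563898863629
0.26 210 0.0667899915509604 0.07521348659534877 0.09175517608943708
0.28 47 0.06639924172434242 0.07164127371133809 0.08770110466159198
side 0.25 300 [-0.0146 -0.1482  0.25  ] [ 0.0771 -0.0213  0.2696] [ 0.0189 -0.1055  0.2595]
side 0.19 86 [ 0.0566 -0.1384  0.1901] [ 0.0978 -0.0216  0.2345] [ 0.0674 -0.1252  0.2122]
side 0.14 125 [-0.0219 -0.1424  0.1401] [ 0.0992 -0.02    0.1861] [ 0.0275 -0.1124  0.1632]
side 0.108 152 [-0.0691 -0.1433  0.1081] [ 0.0717 -0.0312  0.136 ] [ 0.0079 -0.0933  0.1243]
lid 275 [ 0.0682 -0.0099  0.1103] [0.099  0.159  0.2721]
0.12 6 0.090969564108186 0.09106735932008708 0.0910964735045462
0.18 4 0.08402050212819201 0.08409397410921911 0.09895795575298345
0.2 21 0.08339452513686904 0.08379210245298438 0.08587422662691982
0.24 3 0.08095649661646724 0.08359122263984162 0.0889723591336028
0.26 223 0.06820428926565214 0.07692139362840823 0.09172271988291274
0.28 18 0.0683371829000607 0.07153496623532948 0.07713313730016626
```

```bash
cat >> h.py <<'E'
def straight(p1,R1,n):
    o=bot.get_obs();p0=o["eef_pos"];R0=R.from_quat(o["tool_rot"]);w=(R0.inv()*R1).as_rotvec()/n
    print("turn",w)
    for k in range(n): print((R0*R.from_rotvec(w*k)).inv().apply((np.asarray(p1)-p0)/n*100).round(2).tolist())
E
python3 - <<'E'
from h import *
straight([.542,.236,.235],tool(0,-1),25)
E
```

```text
turn [ 0.      0.0001 -0.1187]
[2.15, -2.19, 0.03]
[2.4, -1.92, 0.03]
[2.61, -1.63, 0.03]
[2.78, -1.31, 0.03]
[2.92, -0.97, 0.03]
[3.01, -0.61, 0.03]
[3.06, -0.25, 0.03]
[3.07, 0.11, 0.03]
[3.04, 0.47, 0.03]
[2.96, 0.83, 0.03]
[2.84, 1.17, 0.03]
[2.68, 1.5, 0.03]
[2.48, 1.81, 0.03]
[2.25, 2.09, 0.03]
[1.99, 2.34, 0.03]
[1.7, 2.56, 0.03]
[1.38, 2.74, 0.03]
[1.05, 2.89, 0.03]
[0.7, 2.99, 0.03]
[0.34, 3.05, 0.03]
[-0.02, 3.07, 0.03]
[-0.39, 3.05, 0.03]
[-0.75, 2.98, 0.03]
[-1.09, 2.87, 0.03]
[-1.43, 2.72, 0.03]
```

>>> play_rows(moves=[[1, [2.15, -2.19, 0.03], [0, 0, -0.119]], [1, [2.4, -1.92, 0.03], [0, 0, -0.119]], [1, [2.61, -1.63, 0.03], [0, 0, -0.119]], [1, [2.78, -1.31, 0.03], [0, 0, -0.119]], [1, [2.92, -0.97, 0.03], [0, 0, -0.119]], [1, [3.01, -0.61, 0.03], [0, 0, -0.119]], [1, [3.06, -0.25, 0.03], [0, 0, -0.119]], [1, [3.07, 0.11, 0.03], [0, 0, -0.119]], [1, [3.04, 0.47, 0.03], [0, 0, -0.119]], [1, [2.96, 0.83, 0.03], [0, 0, -0.119]], [1, [2.84, 1.17, 0.03], [0, 0, -0.119]], [1, [2.68, 1.5, 0.03], [0, 0, -0.119]]])

```text
clock: 1.27
eef_pos: [0.3667, -0.1212, 0.2375]
tool_rot: [0.636, 0.772, 0.0, 0.0]
ft_force: [1.7, 1.0, -0.5]
grip_width: 0.0857
```

>>> play_rows(moves=[[1, [2.48, 1.81, 0.03], [0, 0, -0.119]], [1, [2.25, 2.09, 0.03], [0, 0, -0.119]], [1, [1.99, 2.34, 0.03], [0, 0, -0.119]], [1, [1.7, 2.56, 0.03], [0, 0, -0.119]], [1, [1.38, 2.74, 0.03], [0, 0, -0.119]], [1, [1.05, 2.89, 0.03], [0, 0, -0.119]], [1, [0.7, 2.99, 0.03], [0, 0, -0.119]], [1, [0.34, 3.05, 0.03], [0, 0, -0.119]], [1, [-0.02, 3.07, 0.03], [0, 0, -0.119]], [1, [-0.39, 3.05, 0.03], [0, 0, -0.119]], [1, [-0.75, 2.98, 0.03], [0, 0, -0.119]], [1, [-1.09, 2.87, 0.03], [0, 0, -0.119]]])

```text
clock: 2.27
eef_pos: [0.5249, 0.2117, 0.2334]
tool_rot: [-0.025, 1.0, -0.0, -0.0]
ft_force: [0.1, 0.9, 1.0]
grip_width: 0.0854
```

Run:
```python
from h import *
plan([.542,.236,.20],tool(0,-1),3)
print(bot.get_obs()["joint_pos"])
```

```text
3 rows shift cm [-0.6372  0.7602  1.1142] turn [-0.0001 -0.0002 -0.0334]
[ 0.3834  0.3727  0.1938  1.3925 -0.0001  0.3336]
```

>>> play_rows(moves=[[1, [-0.64, 0.76, 1.1], [0, 0, -0.033]], [1, [-0.64, 0.76, 1.1], [0, 0, -0.033]], [1, [-0.64, 0.76, 1.1], [0, 0, -0.033]], [1, [0, 0, 1.5], [0, 0, 0]], [1, [0, 0, 1.5], [0, 0, 0]], [1, [0, 0, 1.5], [0, 0, 0]], [1, [0, 0, 1.5], [0, 0, 0]], [1, [0, 0, 1], [0, 0, 0]], [1, [0, 0, 0], [0, 0, 0]], [1, [0, 0, 0], [0, 0, 0]]])

```text
clock: 3.1
eef_pos: [0.5414, 0.2335, 0.1302]
tool_rot: [-0.07, 0.998, -0.0, -0.001]
ft_force: [0.4, -0.0, 1.0]
grip_width: 0.0854
```

Run:
```python
from h import *
p,d=bot.camera("side");np.savez("side1.npz",p=p,d=d);cv2.imwrite("pics/side1.png",cv2.resize(p[210:390,180:400,::-1],None,fx=3,fy=3))
plan([.542,.236,.026],tool(0,-1),8)
```

```text
8 rows shift cm [-0.0014  0.0254  1.3162] turn [-0.     -0.     -0.0013]
```

View pics/side1.png

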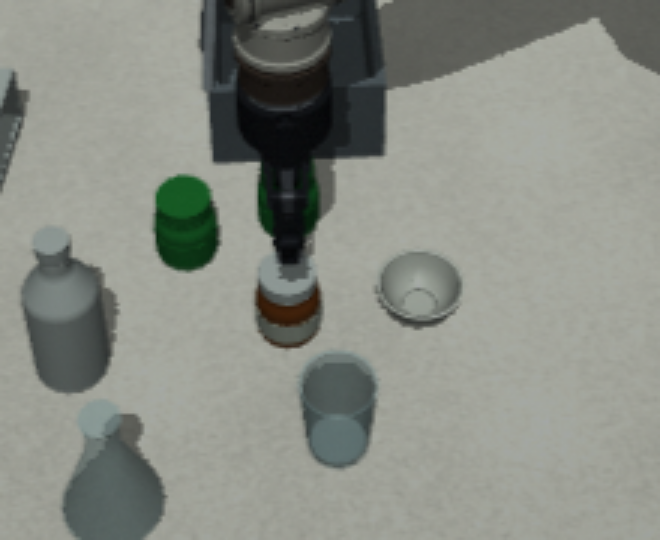

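The jar (289,300 in the crop) stands directly below the open fingers (288,250), and the lookalike behind it is clear of them. Descending.

>>> play_rows(moves=[[1, [0, 0.03, 1.3], [0, 0, 0]], [1, [0, 0.03, 1.3], [0, 0, 0]], [1, [0, 0.03, 1.3], [0, 0, 0]], [1, [0, 0.03, 1.3], [0, 0, 0]], [1, [0, 0.03, 1.3], [0, 0, 0]], [1, [0, 0.03, 1.3], [0, 0, 0]], [1, [0, 0.03, 1.3], [0, 0, 0]], [1, [0, 0.03, 1.3], [0, 0, 0]], [1, [0, 0, 0], [0, 0, 0]], [1, [0, 0, 0], [0, 0, 0]]])

```text
clock: 3.98
eef_pos: [0.5419, 0.2368, 0.0276]
tool_rot: [-0.07, 0.998, 0.0, 0.0]
ft_force: [-0.6, -0.5, 0.3]
grip_width: 0.0854
```

>>> play_rows(moves=[[-0.2, [0, 0, 0], [0, 0, 0]], [-0.2, [0, 0, 0], [0, 0, 0]], [-0.2, [0, 0, 0], [0, 0, 0]], [-1, [0, 0, 0], [0, 0, 0]], [-1, [0, 0, 0], [0, 0, 0]], [-1, [0, 0, 0], [0, 0, 0]], [-1, [0, 0, 0], [0, 0, 0]], [-1, [0, 0, 0], [0, 0, 0]], [-1, [0, 0, 0], [0, 0, 0]], [-1, [0, 0, -0.5], [0, 0, 0]], [-1, [0, 0, -0.5], [0, 0, 0]], [-1, [0, 0, -0.5], [0, 0, 0]]])

```text
clock: 4.98
eef_pos: [0.5414, 0.2366, 0.0423]
tool_rot: [-0.07, 0.998, -0.0, -0.0]
ft_force: [0.0, 0.4, -1.9]
grip_width: 0.0551
```

Run:
```python
from h import *
t=c2w([-.028,.085,0]);print(t)
plan([.541,.2366,.20],tool(0,-1),6)
plan([t[0],t[1],.20],tool(0,-1),10,np.array([.541,.2366,.20]),tool(0,-1))
```

```text
[ 0.5382 -0.0501  0.    ]
6 rows shift cm [ 0.0073  0.0001 -2.6282] turn [-0.     -0.0001 -0.0016]
10 rows shift cm [ 0.4561 -2.831  -0.    ] turn [0. 0. 0.]
```

>>> play_rows(moves=[[-1, [0, 0, -1.6], [0, 0, 0]], [-1, [0, 0, -2.2], [0, 0, 0]], [-1, [0, 0, -2.8], [0, 0, 0]], [-1, [0, 0, -2.8], [0, 0, 0]], [-1, [0, 0, -2.8], [0, 0, 0]], [-1, [0, 0, -2.2], [0, 0, 0]], [-1, [0, 0, -1.2], [0, 0, 0]], [-1, [0.1, -0.6, 0], [0, 0, 0]], [-1, [0.3, -1.6, 0], [0, 0, 0]], [-1, [0.4, -2.4, 0], [0, 0, 0]], [-1, [0.4, -2.8, 0], [0, 0, 0]], [-1, [0.5, -2.8, 0], [0, 0, 0]]])

```text
clock: 5.98
eef_pos: [0.5381, 0.1321, 0.1965]
tool_rot: [-0.071, 0.998, -0.0, -0.001]
ft_force: [-0.5, -0.4, -1.8]
grip_width: 0.0554
```

>>> play_rows(moves=[[-1, [0.5, -2.8, 0], [0, 0, 0]], [-1, [0.5, -2.8, 0], [0, 0, 0]], [-1, [0.5, -2.8, 0], [0, 0, 0]], [-1, [0.5, -2.8, 0], [0, 0, 0]], [-1, [0.4, -2.8, 0], [0, 0, 0]], [-1, [0.2, -2.2, 0], [0, 0, 0]], [-1, [0.1, -1.4, 0], [0, 0, 0]], [-1, [0, -0.5, 0], [0, 0, 0]], [-1, [0, 0, 0], [0, 0, 0]], [-1, [0, 0, 0], [0, 0, 0]]])

```text
clock: 6.82
eef_pos: [0.5371, -0.0493, 0.1973]
tool_rot: [-0.07, 0.998, 0.0, -0.001]
ft_force: [-0.6, 0.7, -2.3]
grip_width: 0.0555
```

Run:
```python
from h import *
t=c2w([-.028,.085,0])
plan([t[0],t[1],.041],tool(0,-1),10)
p,d=bot.camera("side");np.savez("side2.npz",p=p,d=d);cv2.imwrite("pics/side2.png",cv2.resize(p[60:320,170:370,::-1],None,fx=2.3,fy=2.3))
```

```text
10 rows shift cm [-0.0109 -0.0103  1.563 ] turn [ 0.0001 -0.0001 -0.001 ]
```

View pics/side2.png

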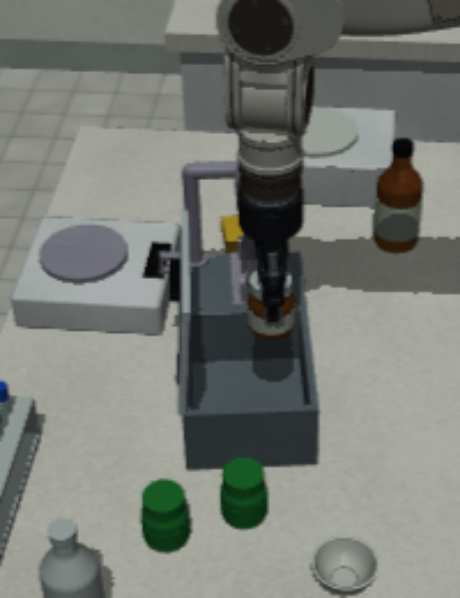

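The jar (270,305) hangs upright over the well. Lowering it, slowly near the floor.

>>> play_rows(moves=[[-1, [0, 0, 1.2], [0, 0, 0]], [-1, [0, 0, 2], [0, 0, 0]], [-1, [0, 0, 2.3], [0, 0, 0]], [-1, [0, 0, 2.3], [0, 0, 0]], [-1, [0, 0, 2.3], [0, 0, 0]], [-1, [0, 0, 1.8], [0, 0, 0]], [-1, [0, 0, 1.2], [0, 0, 0]], [-1, [0, 0, 0.8], [0, 0, 0]], [-1, [0, 0, 0.5], [0, 0, 0]], [-1, [0, 0, 0.4], [0, 0, 0]], [-1, [0, 0, 0.3], [0, 0, 0]], [-1, [0, 0, 0], [0, 0, 0]]])

```text
clock: 7.87
eef_pos: [0.5379, -0.0494, 0.0472]
tool_rot: [-0.07, 0.998, -0.0, 0.0]
ft_force: [-0.6, -0.8, -2.4]
grip_width: 0.0552
```

>>> play_rows(moves=[[-1, [0, 0, 0.3], [0, 0, 0]], [-1, [0, 0, 0.3], [0, 0, 0]], [-1, [0, 0, 0], [0, 0, 0]], [-1, [0, 0, 0], [0, 0, 0]]])

```text
clock: 8.2
eef_pos: [0.5378, -0.0497, 0.0413]
tool_rot: [-0.07, 0.998, -0.0, 0.0]
ft_force: [-0.1, -1.8, -1.2]
grip_width: 0.0548
```

Now at 0.0413 m, with the floor expected at about 0.0396 m. I'll lower a little more until it touches.

>>> play_rows(moves=[[-1, [0, 0, 0.1], [0, 0, 0]], [-1, [0, 0, 0.1], [0, 0, 0]], [-1, [0, 0, 0], [0, 0, 0]], [-1, [0, 0, 0], [0, 0, 0]]])

```text
clock: 8.53
eef_pos: [0.5379, -0.0497, 0.0412]
tool_rot: [-0.07, 0.998, -0.0, 0.001]
ft_force: [-4.5, -0.2, 10.3]
grip_width: 0.0551
```

>>> play_rows(moves=[[-1, [0, 0, -0.1], [0, 0, 0]], [1, [0, 0, 0], [0, 0, 0]], [1, [0, 0, 0], [0, 0, 0]], [1, [0, 0, 0], [0, 0, 0]], [1, [0, 0, 0], [0, 0, 0]], [1, [0, 0, 0], [0, 0, 0]], [1, [0, 0, 0], [0, 0, 0]], [1, [0, 0, 0], [0, 0, 0]]])

```text
clock: 9.2
eef_pos: [0.5377, -0.0496, 0.04]
tool_rot: [-0.07, 0.998, 0.0, -0.0]
ft_force: [0.1, 0.3, 0.3]
grip_width: 0.0853
```

>>> play_rows(moves=[[1, [0, 0, -1], [0, 0, 0]], [1, [0, 0, -2], [0, 0, 0]], [1, [0, 0, -2.5], [0, 0, 0]], [1, [0, 0, -3], [0, 0, 0]], [1, [0, 0, -3], [0, 0, 0]], [1, [0, 0, -3], [0, 0, 0]], [1, [0, 0, -3], [0, 0, 0]], [1, [0, 0, -3], [0, 0, 0]], [1, [0, 0, -3], [0, 0, 0]], [0, [0, 0, -3], [0, 0, 0]], [-1, [0, 0, -2], [0, 0, 0]], [-1, [0, 0, -1], [0, 0, 0]]])

```text
clock: 10.2
eef_pos: [0.5384, -0.0497, 0.3398]
tool_rot: [-0.07, 0.998, -0.001, 0.003]
ft_force: [1.2, 0.4, -0.1]
grip_width: 0.0514
```

Run:
```python
from h import *
for n in("side","top"):
    p,d=bot.camera(n);np.savez(n+"3.npz",p=p,d=d)
    if n=="side": cv2.imwrite("pics/side3.png",cv2.resize(p[100:280,200:350,::-1],None,fx=3.3,fy=3.3,interpolation=2))
    W=cloud(n,d);C=w2c(W.reshape(-1,3)).reshape(W.shape);x,y,z=np.moveaxis(C,-1,0)
    m=(x>-.07)&(x<.06)&(y>0)&(y<.15)&(z>.078)&(z<.095)
    print(n,m.sum(),(C[m].max(0)+C[m].min(0))/2-[0,.07,0] if m.any() else '',np.median(C[m][:,2]) if m.any() else '')
```

```text
side 194 [-0.0295  0.0173  0.0858] 0.08631109489293477
top 0
```

View pics/side3.png

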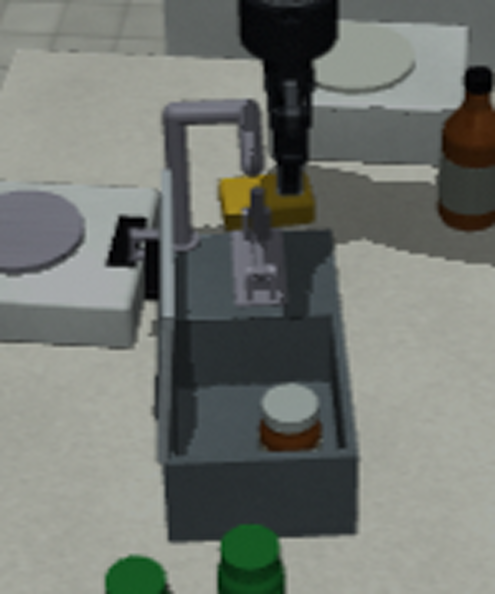

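The jar stands upright and free in the well at about (-30, +17) mm in the chest_in frame. Next I'll reach behind the lid with shut fingers.

>>> play_rows(moves=[[-1, [-1.3, -0.5, 0], [0, 0, 0]], [-1, [-2.5, -0.8, 0], [0, 0, 0]], [-1, [-2.5, -0.8, 0], [0, 0, 0]], [-1, [-2.5, -0.8, 0], [0, 0, 0]], [-1, [-2.5, -0.8, 0], [0, 0, 0]], [-1, [-2.5, -0.8, 0], [0, 0, 0]], [-1, [-1.7, -0.5, 0], [0, 0, 0]], [-1, [-0.8, 0, 0], [0, 0, 0]], [-1, [0, 0, 0], [0, 0, 0]], [-1, [0, 0, 0], [0, 0, 0]]])

```text
clock: 11.13
eef_pos: [0.7062, -0.0763, 0.3328]
tool_rot: [-0.07, 0.998, 0.0, -0.002]
ft_force: [-0.4, -0.7, -0.4]
grip_width: 0.0002
```

Run:
```python
from h import *
o=bot.get_obs();print(w2c(o["eef_pos"]),o["joint_pos"],o["grip_width"])
plan(c2w([.135,.035,.235]),tool(0,-1),6)
```

```text
[0.1342 0.0341 0.3328] [-0.1076  0.7876  1.1575  1.944  -0.     -0.2479] 0.00019407191234515112
6 rows shift cm [-0.0168  0.0148  1.6296] turn [ 0.0001 -0.0005 -0.0016]
```

>>> play_rows(moves=[[-1, [0, 0, 1.0], [0, 0, 0]], [-1, [0, 0, 1.8], [0, 0, 0]], [-1, [0, 0, 2], [0, 0, 0]], [-1, [0, 0, 2], [0, 0, 0]], [-1, [0, 0, 1.8], [0, 0, 0]], [-1, [0, 0, 1.2], [0, 0, 0]], [-1, [0.5, 0, 0.2], [0, 0, 0]], [-1, [0.8, 0, 0], [0, 0, 0]], [-1, [0.8, 0, 0], [0, 0, 0]], [-1, [0.8, 0, 0], [0, 0, 0]], [-1, [0.8, 0, 0], [0, 0, 0]], [-1, [0.8, 0, 0], [0, 0, 0]]])

```text
clock: 12.13
eef_pos: [0.6602, -0.0824, 0.236]
tool_rot: [-0.07, 0.998, -0.0, 0.001]
ft_force: [3.6, -0.3, -1.5]
grip_width: 0.0002
```

Run:
```python
from h import *
o=bot.get_obs();print(w2c(o["eef_pos"]),o["joint_pos"],o["ft_force"])
```

```text
[0.0878 0.0349 0.236 ] [-0.1243  0.5872  0.5399  1.5219  0.0003 -0.2647] [ 3.5736 -0.2707 -1.5177]
```

>>> play_rows(moves=[[-1, [1.0, 0, 0.37], [0, 0, 0]], [-1, [1.0, 0, 0.37], [0, 0, 0]], [-1, [1.0, 0, 0.37], [0, 0, 0]], [-1, [0.88, 0, 0.43], [0, 0, 0]], [-1, [0.88, 0, 0.43], [0, 0, 0]], [-1, [0.88, 0, 0.43], [0, 0, 0]], [-1, [0.88, 0, 0.43], [0, 0, 0]], [-1, [0.73, 0, 0.65], [0, 0, 0]], [-1, [0.73, 0, 0.65], [0, 0, 0]], [-1, [0.73, 0, 0.65], [0, 0, 0]], [-1, [0.73, 0, 0.65], [0, 0, 0]]])

```text
clock: 13.05
eef_pos: [0.5674, -0.0958, 0.1822]
tool_rot: [-0.07, 0.998, -0.0, 0.002]
ft_force: [2.2, -0.9, 0.2]
grip_width: -0.0001
```

>>> play_rows(moves=[[-1, [0.48, 0, 0.85], [0, 0, 0]], [-1, [0.48, 0, 0.85], [0, 0, 0]], [-1, [0.48, 0, 0.85], [0, 0, 0]], [-1, [0.48, 0, 0.85], [0, 0, 0]], [-1, [0.18, 0, 0.75], [0, 0, 0]], [-1, [0.18, 0, 0.75], [0, 0, 0]], [-1, [0.18, 0, 0.75], [0, 0, 0]], [-1, [0.18, 0, 0.6], [0, 0, 0]], [-1, [0.1, 0, 0.4], [0, 0, 0]]])

```text
clock: 13.8
eef_pos: [0.5408, -0.0995, 0.1136]
tool_rot: [-0.07, 0.998, 0.0, 0.0]
ft_force: [0.5, -0.2, 2.2]
grip_width: -0.0003
```

Run:
```python
from h import *
o=bot.get_obs();print(w2c(o["eef_pos"]),o["joint_pos"],o["ft_force"])
```

```text
[-0.0328  0.0358  0.1136] [-0.1821  0.4149 -0.0649  1.0906  0.0004 -0.3224] [ 0.4871 -0.1756  2.2431]
```

Smooth so far, with the tip at 113.6 mm and the closed lid's top at 110 mm. Pressing the last few mm.

>>> play_rows(moves=[[-1, [0, 0, 0.2], [0, 0, 0]], [-1, [0, 0, 0.2], [0, 0, 0]], [-1, [0, 0, 0.15], [0, 0, 0]], [-1, [0, 0, 0.15], [0, 0, 0]], [-1, [0, 0, 0], [0, 0, 0]], [-1, [0, 0, 0], [0, 0, 0]]])

```text
clock: 14.3
eef_pos: [0.5406, -0.0995, 0.1099]
tool_rot: [-0.07, 0.998, -0.0, 0.0]
ft_force: [-7.2, 0.8, 17.3]
grip_width: 0.0001
```

>>> play_rows(moves=[[-1, [0, 0, -1.5], [0, 0, 0]], [-1, [1, 0, -3], [0, 0, 0]], [-1, [2, 0, -3], [0, 0, 0]], [-1, [3, 0, -2], [0, 0, 0]], [-1, [3, 0, 0], [0, 0, 0]], [-1, [3, 0, 0], [0, 0, 0]], [-1, [3, 0, 0], [0, 0, 0]], [-1, [3, 0, 0], [0, 0, 0]], [-1, [0, 0, 0], [0, 0, 0]]])

```text
clock: 15.05
eef_pos: [0.3574, -0.1244, 0.2018]
tool_rot: [-0.069, 0.998, 0.0, -0.002]
ft_force: [-0.7, 0.8, 0.0]
grip_width: 0.0001
```

Run:
```python
from h import *
for n in("side","top"):
    p,d=bot.camera(n);np.savez(n+"4.npz",p=p,d=d)
    W=cloud(n,d);C=w2c(W.reshape(-1,3)).reshape(W.shape);x,y,z=np.moveaxis(C,-1,0)
    m=(abs(x)<.06)&(y>.0)&(y<.16)&(z>.09)&(z<.12)&(d>0)
    q=C[m];A=np.c_[q[:,:2],np.ones(len(q))];f=np.linalg.lstsq(A,q[:,2],rcond=None)[0];print(n,"lid plane",len(q),f,np.median(q[:,2]))
    for a in(.13,.14,.15,.16,.17,.18):
        m=(abs(x)<.035)&(y<-.04)&(y>-.15)&(abs(z-a)<.006)&(d>0);q=C[m]
        if len(q): print(n,a,len(q),np.median(q,0),q.min(0),q.max(0))
    m=(abs(x)<.03)&(y<-.03)&(y>-.16)&(z>.235)&(z<.27);q=C[m];print(n,"bar",len(q),q.min(0),q.max(0),np.median(q,0))
p=np.load("side4.npz")["p"];cv2.imwrite("pics/side4.png",cv2.resize(p[120:220,225:325,::-1],None,fx=6,fy=6,interpolation=2))
```

```text
side lid plane 1499 [ 0.0022 -0.0023  0.1103] 0.11005960528345529
side 0.13 66 [-0.0086 -0.0809  0.1294] [-0.0222 -0.1424  0.1241] [ 0.0032 -0.0403  0.136 ]
side 0.14 34 [-0.0085 -0.0929  0.1373] [-0.0222 -0.1414  0.1341] [ 0.003  -0.0409  0.1446]
side 0.15 15 [-0.0089 -0.1029  0.1472] [-0.0157 -0.1123  0.1443] [-0.0026 -0.097   0.1554]
side 0.16 13 [-0.0091 -0.1019  0.1583] [-0.0158 -0.1099  0.1549] [-0.0027 -0.0953  0.1647]
side 0.17 14 [-0.0077 -0.1007  0.1693] [-0.0155 -0.1052  0.1647] [-0.003  -0.0968  0.1753]
side 0.18 14 [-0.0093 -0.1002  0.1826] [-0.0129 -0.11    0.1753] [-0.0032 -0.0963  0.1859]
side bar 220 [-0.0147 -0.1451  0.242 ] [ 0.0283 -0.0403  0.2681] [ 0.0004 -0.1019  0.2604]
top lid plane 1541 [-0.0005  0.0009  0.1103] 0.11050354354792094
top 0.13 41 [-0.0126 -0.0614  0.1314] [-0.0238 -0.1429  0.1248] [ 0.0017 -0.041   0.1359]
top 0.14 26 [-0.0164 -0.0491  0.1368] [-0.0242 -0.1429  0.134 ] [ 0.0037 -0.041   0.1431]
top 0.15 2 [-0.0131 -0.0732  0.1481] [-0.0166 -0.1039  0.1481] [-0.0097 -0.0426  0.1482]
top 0.16 1 [-0.0131 -0.0996  0.1594] [-0.0131 -0.0996  0.1594] [-0.0131 -0.0996  0.1594]
top 0.17 1 [-0.0142 -0.1009  0.1743] [-0.0142 -0.1009  0.1743] [-0.0142 -0.1009  0.1743]
top 0.18 2 [-0.015  -0.1036  0.1789] [-0.0157 -0.1063  0.1743] [-0.0142 -0.1009  0.1835]
top bar 267 [-0.0159 -0.1477  0.2461] [ 0.0297 -0.0421  0.269 ] [-0.0029 -0.1067  0.2609]
```

View pics/side4.png

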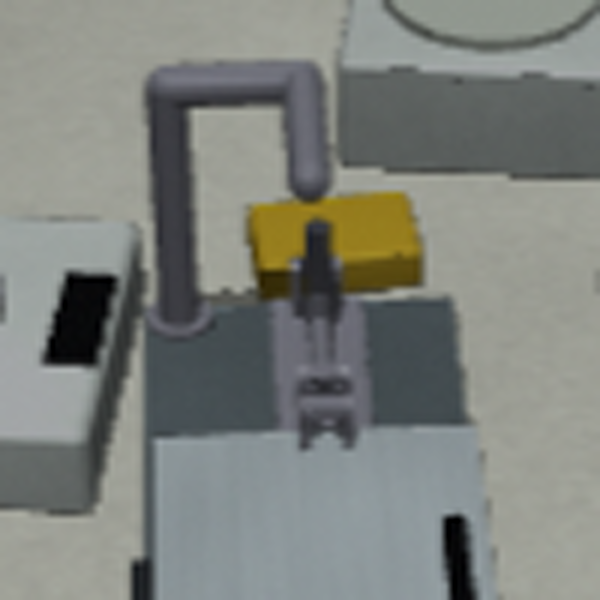

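The lid is flat (plane z 110 mm, tilt about 2 mrad). The knob is at chest (-9, -106, 164) mm, standing under the bar. Planning the leaned approach.

Run:
```python
from h import *
L=.77;z=np.array([np.sin(L),0,-np.cos(L)]);G=np.array([-.009,-.106,.165]);T=G+.019*z;P=T-.10*z
print(w2c(bot.get_obs()["eef_pos"]),T,P)
straight(c2w(P),tool(L,-1),9)
```

```text
[-0.213   0.0373  0.2026] [ 0.0042 -0.106   0.1514] [-0.0654 -0.106   0.2232]
turn [-0.0005 -0.0854 -0.0011]
[-1.66, -1.57, -0.23]
[-1.67, -1.58, -0.08]
[-1.67, -1.58, 0.06]
[-1.66, -1.58, 0.2]
[-1.63, -1.58, 0.34]
[-1.59, -1.58, 0.48]
[-1.55, -1.59, 0.61]
[-1.49, -1.59, 0.74]
[-1.42, -1.59, 0.86]
```

>>> play_rows(moves=[[0, [-1.66, -1.57, -0.23], [0, -0.0854, 0]], [0, [-1.67, -1.58, -0.08], [0, -0.0854, 0]], [0, [-1.67, -1.58, 0.06], [0, -0.0854, 0]], [0, [-1.66, -1.58, 0.2], [0, -0.0854, 0]], [0, [-1.63, -1.58, 0.34], [0, -0.0854, 0]], [0, [-1.59, -1.58, 0.48], [0, -0.0854, 0]], [0, [-1.55, -1.59, 0.61], [0, -0.0854, 0]], [0, [-1.49, -1.59, 0.74], [0, -0.0854, 0]], [0, [-1.42, -1.59, 0.86], [0, -0.0854, 0]], [0, [0, 0, 0], [0, 0, 0]], [0, [0, 0, 0], [0, 0, 0]]])

```text
clock: 16.07
eef_pos: [0.5299, -0.2454, 0.2212]
tool_rot: [-0.064, 0.925, 0.027, 0.373]
ft_force: [0.8, 0.4, -0.7]
grip_width: 0.043
```

Run:
```python
from h import *
L=.77;z=np.array([np.sin(L),0,-np.cos(L)]);G=np.array([-.009,-.106,.165]);T=G+.019*z
o=bot.get_obs();print(w2c(o["eef_pos"]),o["joint_pos"],o["grip_width"],o["ft_force"])
plan(c2w(T),tool(L,-1),9)
p,d=bot.camera("side");cv2.imwrite("pics/side5.png",cv2.resize(p[80:220,215:355,::-1],None,fx=4,fy=4,interpolation=2))
```

```text
[-0.0654 -0.1069  0.2212] [-0.7077  0.0744 -0.5036  0.4269  0.5476 -0.6836] 0.04298564846888016 [ 0.8028  0.3861 -0.6901]
9 rows shift cm [-0.0176  0.0131  1.0952] turn [-0.0006 -0.0004 -0.001 ]
```

View pics/side5.png

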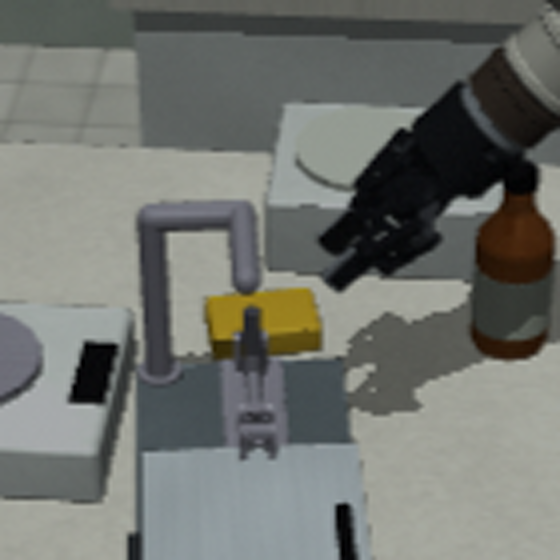

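The gripper is leaned and clear of the bar, with its fingers (320–340, 230–280) lined up toward the knob at (250,330). Advancing along the tool axis.

>>> play_rows(moves=[[0, [0, 0, 1.1], [0, 0, 0]], [0, [0, 0, 1.3], [0, 0, 0]], [0, [0, 0, 1.4], [0, 0, 0]], [0, [0, 0, 1.4], [0, 0, 0]], [0, [0, 0, 1.4], [0, 0, 0]], [0, [0, 0, 1.3], [0, 0, 0]], [0, [0, 0, 1.1], [0, 0, 0]], [0, [0, 0, 0.8], [0, 0, 0]], [0, [0, 0, 0], [0, 0, 0]], [0, [0, 0, 0], [0, 0, 0]]])

```text
clock: 16.95
eef_pos: [0.5975, -0.235, 0.152]
tool_rot: [-0.065, 0.925, 0.027, 0.374]
ft_force: [0.5, 0.7, 0.3]
grip_width: 0.0427
```

Run:
```python
from h import *
o=bot.get_obs();print(w2c(o["eef_pos"]),o["ft_force"])
p,d=bot.camera("side");cv2.imwrite("pics/side6.png",cv2.resize(p[100:220,225:345,::-1],None,fx=5,fy=5,interpolation=2))
```

```text
[ 0.003  -0.1066  0.152 ] [0.4532 0.6568 0.3415]
```

View pics/side6.png

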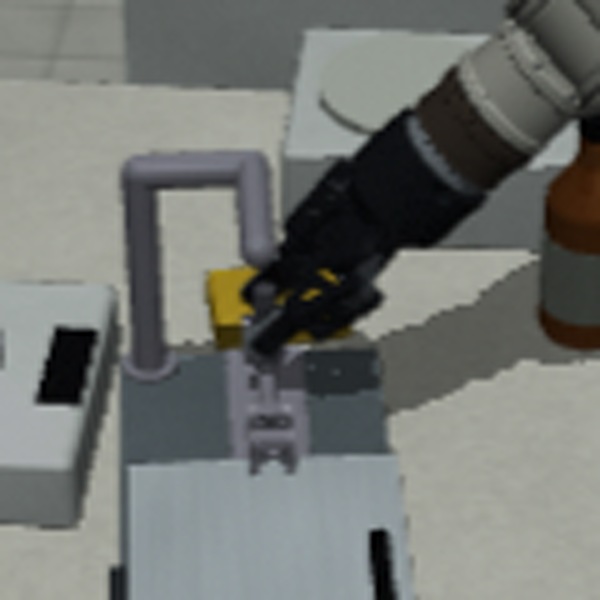

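The pin (263,295) is between the fingers, with no contact force. Closing.

>>> play_rows(moves=[[-1, [0, 0, 0], [0, 0, 0]], [-1, [0, 0, 0], [0, 0, 0]], [-1, [0, 0, 0], [0, 0, 0]], [-1, [0, 0, 0], [0, 0, 0]], [-1, [0, 0, 0], [0, 0, 0]], [-1, [0, 0, 0], [0, 0, 0]], [-1, [0, 0, 0], [0, 0, 0]]])

```text
clock: 17.58
eef_pos: [0.5972, -0.2356, 0.1531]
tool_rot: [-0.065, 0.925, 0.026, 0.374]
ft_force: [-5.6, 0.7, 6.1]
grip_width: 0.0124
```

>>> play_rows(moves=[[-1, [0, 0.3, 0], [0, 0, 0]], [-1, [0, 0.4, 0], [0, 0, 0]], [-1, [0, 0.4, 0], [0, 0, 0]], [-1, [0, 0.4, 0], [0, 0, 0]], [-1, [0, 0.4, 0], [0, 0, 0]], [-1, [0, 0.4, 0], [0, 0, 0]], [-1, [0, 0.4, 0], [0, 0, 0]], [-1, [0, 0.3, 0], [0, 0, 0]], [-1, [0, 0, 0], [0, 0, 0]]])

```text
clock: 18.33
eef_pos: [0.5929, -0.2073, 0.1531]
tool_rot: [-0.064, 0.925, 0.025, 0.374]
ft_force: [-6.9, -2.1, 5.5]
grip_width: 0.0123
```

Run:
```python
from h import *
o=bot.get_obs();print(w2c(o["eef_pos"]),RC.inv().apply(o["ft_force"]))
```

```text
[ 0.0026 -0.0785  0.1531] [-7.1301 -1.0251  5.4773]
```

>>> play_rows(moves=[[-1, [0, 0.3, -0.1], [0, 0, 0]], [-1, [0, 0.3, 0], [0, 0, 0]], [-1, [0, 0.2, 0], [0, 0, 0]], [-1, [0, 0, 0], [0, 0, 0]]])

```text
clock: 18.67
eef_pos: [0.5914, -0.1983, 0.1531]
tool_rot: [-0.065, 0.925, 0.026, 0.374]
ft_force: [0.9, -3.6, -0.9]
grip_width: 0.0121
```

>>> play_rows(moves=[[-1, [0, 0.2, 0], [0, 0, 0]], [-1, [0, 0.2, 0], [0, 0, 0]], [-1, [0, 0, 0], [0, 0, 0]]])

```text
clock: 18.92
eef_pos: [0.5908, -0.1939, 0.1531]
tool_rot: [-0.065, 0.925, 0.026, 0.374]
ft_force: [1.0, -2.6, 0.5]
grip_width: 0.012
```

Moving freely at about 3 N with 42 mm of travel from where I gripped it. Continuing to the stop.

>>> play_rows(moves=[[-1, [0, 0.2, 0], [0, 0, 0]], [-1, [0, 0.2, 0], [0, 0, 0]], [-1, [0, 0, 0], [0, 0, 0]]])

```text
clock: 19.17
eef_pos: [0.5906, -0.1932, 0.1531]
tool_rot: [-0.063, 0.925, 0.023, 0.374]
ft_force: [3.3, -10.3, -4.0]
grip_width: 0.0123
```

>>> play_rows(moves=[[-1, [0, 0.2, 0], [0, 0, 0]], [-1, [0, 0.1, 0], [0, 0, 0]], [-1, [0, 0, 0], [0, 0, 0]]])

```text
clock: 19.42
eef_pos: [0.5906, -0.1931, 0.1532]
tool_rot: [-0.062, 0.925, 0.02, 0.374]
ft_force: [6.1, -16.9, -6.6]
grip_width: 0.0118
```

A firm stop at 17 N after about 43 mm of travel. Relaxing, opening and backing out.

>>> play_rows(moves=[[-1, [0, -0.3, 0], [0, 0, 0]], [0, [0, 0, 0], [0, 0, 0]], [0, [0, 0, 0], [0, 0, 0]], [0, [0, 0, 0], [0, 0, 0]], [0, [0, 0, 0], [0, 0, 0]], [0, [0, 0, 0], [0, 0, 0]]])

```text
clock: 19.92
eef_pos: [0.5899, -0.1892, 0.1527]
tool_rot: [-0.065, 0.925, 0.027, 0.374]
ft_force: [-0.6, -0.1, -0.1]
grip_width: 0.0426
```

>>> play_rows(moves=[[0, [0, 0, -0.8], [0, 0, 0]], [0, [0, 0, -1.5], [0, 0, 0]], [0, [0, 0, -2], [0, 0, 0]], [0, [0, 0, -2.5], [0, 0, 0]], [0, [0, 0, -2.5], [0, 0, 0]], [0, [0, 0, -2.5], [0, 0, 0]], [0, [0, 0, -2.5], [0, 0, 0]], [0, [0, 0, -1.5], [0, 0, 0]], [0, [0, 0, 0], [0, 0, 0]]])

```text
clock: 20.67
eef_pos: [0.481, -0.2064, 0.2703]
tool_rot: [-0.065, 0.924, 0.024, 0.376]
ft_force: [0.9, 0.2, 0.7]
grip_width: 0.0429
```

Run:
```python
from h import *
o=bot.get_obs();print(w2c(o["eef_pos"]),o["ft_force"])
for n in("side","top"):
    p,d=bot.camera(n)
    W=cloud(n,d);C=w2c(W.reshape(-1,3)).reshape(W.shape);x,y,z=np.moveaxis(C,-1,0)
    q=C[(abs(x)<.06)&(y>.0)&(y<.16)&(z>.09)&(z<.12)&(d>0)];print(n,"lid",np.linalg.lstsq(np.c_[q[:,:2],np.ones(len(q))],q[:,2],rcond=None)[0])
    for a in(.15,.16,.17,.18):
        q=C[(abs(x)<.035)&(y<-.03)&(y>-.15)&(abs(z-a)<.006)&(d>0)]
        if len(q): print(n,a,len(q),np.median(q,0))
    if n=="side": cv2.imwrite("pics/side7.png",cv2.resize(p[120:220,225:325,::-1],None,fx=6,fy=6,interpolation=2))
```

```text
[-0.1079 -0.0609  0.2703] [0.9141 0.1836 0.6577]
side lid [ 0.0011 -0.002   0.1103]
side 0.15 11 [-0.0101 -0.0605  0.1481]
side 0.16 9 [-0.0104 -0.0588  0.1605]
side 0.17 14 [-0.009  -0.0598  0.1693]
side 0.18 16 [-0.0082 -0.0604  0.1823]
top lid [0.0018 0.0011 0.1102]
top 0.15 1 [-0.0164 -0.0626  0.1447]
top 0.16 1 [-0.0129 -0.0584  0.1576]
top 0.18 3 [-0.0149 -0.0628  0.1778]
```

View pics/side7.png

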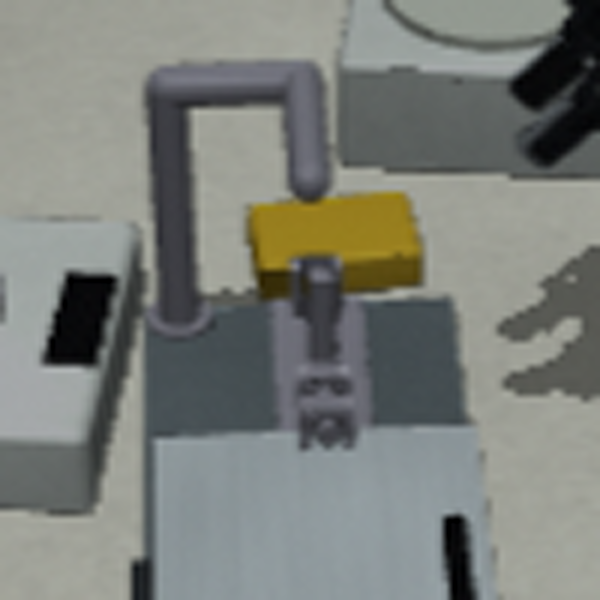

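Run:
```python
from h import *
p,d=bot.camera("side");C=w2c(cloud("side",d).reshape(-1,3)).reshape(d.shape+(3,))
_,_,W=load("side",4);B=w2c(W.reshape(-1,3)).reshape(C.shape)
for v in range(182,196,2): print(v,B[v,279],C[v,279])
```

```text
182 [-0.0091 -0.0367  0.1406] [-0.0094 -0.0445  0.1343]
184 [-0.0093 -0.0455  0.1254] [-0.0092 -0.0426  0.1279]
186 [-0.0085 -0.0247  0.1346] [-0.0085 -0.0245  0.1348]
188 [-0.0081 -0.0166  0.1334] [-0.008  -0.0119  0.1373]
190 [-0.0088 -0.0422  0.1038] [-0.0077 -0.0075  0.133 ]
192 [-0.0083 -0.0291  0.1068] [-0.0077 -0.0119  0.1213]
194 [-0.0079 -0.0199  0.1064] [-0.0077 -0.0144  0.1112]
```

The rod tip now shows at y of about -8 mm, past the keeper's far face at about -15 mm. So the firm stop was the end stop and not a jam at the keeper. The lid is flat and the arm is clear, so I'm handing in.

```bash
python3 -c "
from workcell import bot
print(bot.job_done())"
```

```text
the job is handed in; nothing more can be done
None
```

The jar is in the chest, the lid is closed and the bolt is home. I handed the job in at about 21 s on the robot's clock; no verdict was reported.

- **Jar:** I set it down upright in the well at about (-30, +17) mm in the chest_in frame, and the picture after release showed it standing free. I couldn't see it again once the lid was closed.
- **Lid:** I pushed it shut from behind and pressed it down with about 17 N. The last depth check showed its top flat at 110 mm, tilted by no more than about 2 mrad.
- **Bolt:** I slid it until it stopped firmly at 17 N, a travel of about 41–43 mm from where it started. The two measures of that travel, from the camera and from the arm, differ by 1–2 mm. The rod tip shows about 7 mm beyond the keeper's far face. The bolt's starting offset wasn't measured directly, so "fully home" rests on the firm stop and the rod tip's position.
- **Bystanders and clearance:** The arm is backed off and touching nothing. No contact with the bystanders showed in the pictures or forces, but I did not re-measure their positions at the end.

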